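# Pack a flow cell in a bench clamp with spacers and hold it tight

## Task

The red sprung slide of the small bench clamp cannot reach the blue flow cell bolted in it. Fill the gap between them with yellow spacers from the white rack, standing upright in the channel one behind the other, just as many as it takes until the slide, pushed towards the cell, presses the whole pack firmly against the cell; leave any spacers you do not need standing in the rack. Finish while holding the slide pushed tight against the pack, do not let go of it (it springs back), and do not disturb the petri dish, the vial and the rubber stopper.

Things in the scene. Friction and masses are not known exactly. Their poses are not given: they have to be found in the camera images.
- clamp: Fixed aluminium bench clamp: base plate 200 x 70 mm, 8 mm thick, origin under it (at z = 0), its x axis along the channel from the slide towards the cell; plate from x = -105 to +95 mm. The channel's floor is 8 mm above the bench, 46 mm wide (y = -23 to +23) between two rails that rise to 20 mm above the bench; at the back (x = -105 to -96) a bracket 33 mm tall.
- slide_face (a point): Middle of the slide's flat front face (42 wide, 30 mm tall, its foot on the channel floor, its top 38 mm above the bench); moves with the slide; with the slide open it lies at x = -45 mm, y = 0, 23 mm up in the clamp's frame. The slide is a red block 40 mm long behind this face (towards clamp -x). Its axes are those of the clamp.
- slide_tab (a point): Middle of the top end of the slide's upright steel grip tab, 93 mm above the bench and 23 mm behind the slide's front face. The tab is 10 mm along the clamp's x and 20 mm along its y, and stands free from 38 to 93 mm above the bench.
- slide (a joint): Travel of the slide towards the cell in m: 0 open (where a spring pulls it back when let go), 0.028 its hard end stop. The spring pulls back with 2.4 N at 0 and 4.6 N at 0.028. If it reaches 0.028 the pack is too short and another spacer is needed; stopped earlier by the pack, it is tight.
- cell: Fixed blue flow cell in the clamp's channel, a block 40 (x) x 42 (y) x 30 mm, origin under its middle on the channel floor (8 mm above the bench), axes as the clamp's; its flat face towards the slide lies at its x = -20 mm, its top is 38 mm above the bench. The place along the channel differs from start to start: the gap to the open slide is 28 to 70 mm, so one or two spacers are needed.
- rack: Fixed white rack block 134 (x) x 62 (y) x 22 mm, origin under its middle. Three pockets 27 (x) x 45 (y) mm at x = -40, 0, +40 mm, their floor 8 mm above the bench, each with a spacer standing in it.
- spacer_1: Loose yellow plastic spacer (three alike, 60 g): block 22 (x, its thickness) x 40 (y) x 30 mm with an upright grip tab in the middle of its top, 10 (x) x 20 (y) mm, 55 mm tall above the block. 85 mm tall in all; origin under its middle, z up. Stands in the rack with its axes along the rack's; in the clamp its thickness lies along the channel. Grip the tab across its 20 mm.
- spacer_2: Loose yellow plastic spacer (three alike, 60 g): block 22 (x, its thickness) x 40 (y) x 30 mm with an upright grip tab in the middle of its top, 10 (x) x 20 (y) mm, 55 mm tall above the block. 85 mm tall in all; origin under its middle, z up. Stands in the rack with its axes along the rack's; in the clamp its thickness lies along the channel. Grip the tab across its 20 mm.
- spacer_3: Loose yellow plastic spacer (three alike, 60 g): block 22 (x, its thickness) x 40 (y) x 30 mm with an upright grip tab in the middle of its top, 10 (x) x 20 (y) mm, 55 mm tall above the block. 85 mm tall in all; origin under its middle, z up. Stands in the rack with its axes along the rack's; in the clamp its thickness lies along the channel. Grip the tab across its 20 mm.
- petri: Bystander: loose closed petri dish, 61 mm across, 14 mm tall, origin under its middle.
- vial: Bystander: loose small glass vial with green cap, 22 mm across, 45 mm tall, origin under its middle.
- stopper: Bystander: loose red-brown rubber stopper, 23 mm across, 22 mm tall, origin under its middle.

How it is judged:
On the way:
1. a first spacer stands upright on the channel floor between slide and cell (((x of spacer_1 in the frame of clamp above -0.05 m and x of spacer_1 in the frame of cell below -0.025 m and y of spacer_1 in the frame of clamp between -0.006 and 0.006 m and z of spacer_1 in the frame of clamp between 0.004 and 0.012 m and angle between spacer_1's own z axis and vertical below 0.1 rad and angle between the x axis of spacer_1 and the x axis of clamp, either way round below 0.2 rad) or (x of spacer_2 in the frame of clamp above -0.05 m and x of spacer_2 in the frame of cell below -0.025 m and y of spacer_2 in the frame of clamp between -0.006 and 0.006 m and z of spacer_2 in the frame of clamp between 0.004 and 0.012 m and angle between spacer_2's own z axis and vertical below 0.1 rad and angle between the x axis of spacer_2 and the x axis of clamp, either way round below 0.2 rad) or (x of spacer_3 in the frame of clamp above -0.05 m and x of spacer_3 in the frame of cell below -0.025 m and y of spacer_3 in the frame of clamp between -0.006 and 0.006 m and z of spacer_3 in the frame of clamp between 0.004 and 0.012 m and angle between spacer_3's own z axis and vertical below 0.1 rad and angle between the x axis of spacer_3 and the x axis of clamp, either way round below 0.2 rad))), for 0.2 s.
At the end, for the whole second after the job is handed in: Every spacer stands upright (within 0.1 rad) on the floor of either the clamp's channel, between slide and cell and square to it within 0.2 rad, or a rack pocket; the gripper's fingers hold the slide still, and the slide presses on the pack and the pack on the cell with more than 3 N each (((x of spacer_1 in the frame of clamp above -0.05 m and x of spacer_1 in the frame of cell below -0.025 m and y of spacer_1 in the frame of clamp between -0.006 and 0.006 m and z of spacer_1 in the frame of clamp between 0.004 and 0.012 m and angle between spacer_1's own z axis and vertical below 0.1 rad and angle between the x axis of spacer_1 and the x axis of clamp, either way round below 0.2 rad) or (x of spacer_1 in the frame of rack between -0.06 and 0.06 m and y of spacer_1 in the frame of rack between -0.008 and 0.008 m and z of spacer_1 in the frame of rack between 0.004 and 0.012 m and angle between spacer_1's own z axis and vertical below 0.1 rad)) and ((x of spacer_2 in the frame of clamp above -0.05 m and x of spacer_2 in the frame of cell below -0.025 m and y of spacer_2 in the frame of clamp between -0.006 and 0.006 m and z of spacer_2 in the frame of clamp between 0.004 and 0.012 m and angle between spacer_2's own z axis and vertical below 0.1 rad and angle between the x axis of spacer_2 and the x axis of clamp, either way round below 0.2 rad) or (x of spacer_2 in the frame of rack between -0.06 and 0.06 m and y of spacer_2 in the frame of rack between -0.008 and 0.008 m and z of spacer_2 in the frame of rack between 0.004 and 0.012 m and angle between spacer_2's own z axis and vertical below 0.1 rad)) and ((x of spacer_3 in the frame of clamp above -0.05 m and x of spacer_3 in the frame of cell below -0.025 m and y of spacer_3 in the frame of clamp between -0.006 and 0.006 m and z of spacer_3 in the frame of clamp between 0.004 and 0.012 m and angle between spacer_3's own z axis and vertical below 0.1 rad and angle between the x axis of spacer_3 and the x axis of clamp, either way round below 0.2 rad) or (x of spacer_3 in the frame of rack between -0.06 and 0.06 m and y of spacer_3 in the frame of rack between -0.008 and 0.008 m and z of spacer_3 in the frame of rack between 0.004 and 0.012 m and angle between spacer_3's own z axis and vertical below 0.1 rad)) and (contact force between slide and spacer_1 above 3 N or contact force between slide and spacer_2 above 3 N or contact force between slide and spacer_3 above 3 N) and (contact force between cell and spacer_1 above 3 N or contact force between cell and spacer_2 above 3 N or contact force between cell and spacer_3 above 3 N) and contact force between the fingers and slide above 2 N and velocity of joint slide between -0.005 and 0.005 m/s); the arm keeps its last pose, push and grip.
It fails at once if the petri dish, the vial or the stopper was moved more than 20 mm or tipped over (distance of any of petri, vial, stopper from where it was at the start of the episode above 0.02 m or angle between any of petri, vial, stopper's own z axis and vertical above 0.5 rad).
It also fails if it takes over 72 s, if anything falls off the work surface, if the arm or the gripper's body presses on something with over 40 N, if the wrist force passes 120 N, or if a joint passes its speed limit or range.

## Robot

A 7-joint arm with a two-finger parallel gripper is mounted at the origin on a cart in front of the work surface, level with it; the furniture and walls round the work are solid. World frame = base frame: x ahead of the robot, y to its left, z up, the work surface at z = 0. Lengths are in m, angles in rad, forces in N, time in s.
With the tool pointing down it reaches from about 0.4 to 0.85 m from the base axis. Payload 10.4 kg.
Tool frame: the origin (TCP) lies on the centre line of the jaws, within the pads' length; the fingertips stand 14 mm ahead of it and the grasp point (between the pads) lies 5 mm behind it (manip.tip_reach is the distance from the TCP to the fingertips, in m); z points along the fingers, y is the line along which they close (so a half turn about z gives the same grasp; the last joint's range is limited). The gripper opens to 85 mm and grips with 20 to 120 N. Pads are 22 mm wide; open, the fingers measure 114 mm over their backs; the gripper's body (76 mm by 85 mm) begins 54 mm behind the grasp point. The pads swing forward as they close: fully open they stand 13 mm farther back than shut.
Start: joints at [-1.28, 0.332, -0.065, 1.46, 0.022, 1.35, -0.088], TCP at [0.193, 0.595, 0.245] pointing down, gripper open.
Joint ranges: [-2.6, 2.6], [-0.5, 2.12], [-1.47, 1.34], [0.16, 2.42], [-1.27, 4.41], [0.06, 2.06], [-2.6, 2.6]. Speed limits (rad/s): [2.22, 2.22, 2.79, 2.79, 3.14, 3.14, 3.14].

## Interface

Orientations are given as a unit quaternion [x, y, z, w].
In Python, from workcell import manip gives the robot as it stands.
- The arm moves only by the shell command python3 -m pendant 'ROWS' [FORCE]. ROWS is JSON, a list of rows, each a list of 7 numbers: the shift along the tool's x, y, z in units of 50 mm (1.0 is 50 mm), then the turn, a rotation vector about the tool's x, y, z in units of 8 degrees (1.0 is 8 degrees), then the opening, from -1 (shut) to 1 (fully open), so that 0 is half open. In form: [[dx, dy, dz, ax, ay, az, jaw], ...]. A call has exactly 10 rows; each row is the pose to reach, as a shift and turn from the pose commanded when the call began, along the tool's axes at that moment; what a row does not reach only later rows make up. A row lasts 1/8 s, in which the tool goes at most 62.5 mm and 10.7 degrees, less where a joint would pass 70% of its speed; a pose out of reach is approached as far as the arm can. A call with a gripper value outside its range is refused whole. The fingers move at their own pace and stop on an object; FORCE is the grip in N (left out, the last holds). Time passes only in rows, so rows that repeat a pose let the fingers close, or fill a call up. It gives the time, the measured TCP pose, the force, the opening and the grip force at its end, in the units of the state.
- manip.get_obs(): the state, without advancing time (a new reading comes with each control period).
- manip.camera(name): name is "side" or "top" or "wrist"; returns (picture, depth): 400x640x3 uint8, red, green, blue; 400x640 float32, m along the optical axis (not along the pixel's ray), 0 where there is no reading.
- manip.get_calibration(name): a dict with "fx", "fy", "cx", "cy" (pixels), "xyz" and "orientation" of the camera in the world. Camera axes: x right, y up, looking along -z (the intrinsics and any distortion apply to the point x, -y, -z); pixel columns grow to the right and rows downward; lengths in m; the calibration is good to about 2 mm. A picture is of the moment at which its call begins: read the wrist's pose just before it. get_calibration takes no time and is no camera call; for the wrist camera it gives the pose at the moment of the call.
- manip.hand_in(): hands the job in; it is judged then, once.
Trained networks look in the newest picture that a camera, given by its name, has taken for a name from the list of things; names that differ only in an ending like _2 or _b are one class to them, and where a whole thing is asked for, a point or a joint stands for the part that bears it (a point fixed in the world has none). Each returns a list of dicts, best first, with "p" (0 to 1); they miss things now and then, are a little off and sometimes report something else, mostly with a low value. They report only what shows in the picture. A call takes as long as a camera call.
- manip.find_in(thing, camera): "box" ([left, top, right, bottom] in pixels, round what is visible of it).
- manip.trace(thing, camera): "pixels" (400x640 bool, what is visible of it) and "box" ([left, top, right, bottom] in pixels, round what is visible of it).
- manip.tip_of(thing, camera): "pixel" ([column, row] in pixels: a listed point, or the origin of a listed thing).
The state is a dict: "clock": time; "joint_pos": joint angles; "joint_velocities": joint speeds; "tau": joint torques, N m; "position": TCP position; "ee_rot": TCP orientation; "ft_force": force on the tool from outside, world axes, zero at the start; "torque": the same for the moment, N m; "grip_width": opening from 0.0 (shut) to 1.0 (fully open); "grasp_force": force on a finger pad.
Only numpy, scipy, OpenCV 4.12 (cv2) and the standard library are available. Lean on these libraries where they do the work, as an engineer would, in place of code of your own. Each camera call takes 0.05 s, during which the arm holds its last target. There are 200 camera calls.

## Working session

There is one attempt and no reset: what is moved stays moved. The work goes in short steps, Python scripts to look and compute and a shell command to move; the robot and the scene stay as the last step left them, time stands still between calls to the robot, and variables do not carry over. Pictures are saved under pics/ and viewed, at most 10 in all, crops included, and the job is handed in when it is done.

```bash
mkdir -p pics; cat > h.py <<'E'
import numpy as np, cv2
from scipy.spatial.transform import Rotation as R
from workcell import manip
def cloud(name, depth, cal=None):
    c=cal or manip.get_calibration(name)
    v,u=np.mgrid[0:400,0:640]
    P=np.stack([(u-c['cx'])/c['fx']*depth,-(v-c['cy'])/c['fy']*depth,-depth],-1)
    return P@R.from_quat(c['orientation']).as_matrix().T+np.array(c['xyz'])
def shot(name,fn):
    c=manip.get_calibration(name); im,d=manip.camera(name)
    cv2.imwrite('pics/'+fn,im[...,::-1]); return im,d,cloud(name,d,c)
E
python3 - <<'E'
from h import *
print(manip.get_obs())
a=[]
for n in('side','top'):
    im,d,P=shot(n,n+'1.png'); a.append(im); print(n,manip.get_calibration(n))
    np.save(n+'P.npy',P)
    for t in('clamp','slide_face','slide_tab','slide','cell','rack','spacer_1','petri','vial','stopper'):
        for r in manip.trace(t,n)[:4]:
            if r['p']<.3: continue
            m=r['pixels']&(d>0); q=P[m]
            q=q[q[:,2]>0.004] if len(q) else q
            if len(q)<5: continue
            print(t,round(r['p'],2),r['box'],'med',np.median(q,0).round(3),'lo',np.percentile(q,2,axis=0).round(3),'hi',np.percentile(q,98,axis=0).round(3))
    for t in('slide_face','slide_tab'):
        print(t,[(r['p'],r['pixel']) for r in manip.tip_of(t,n)[:2]])
cv2.imwrite('pics/c1.png',cv2.resize(np.vstack([x[...,::-1] for x in a]),(480,600)))
E
```

```text
{'clock': 0.0, 'joint_pos': array([-1.27959349,  0.33287621, -0.06471126,  1.46097704,  0.02158691,
        1.34990091, -0.08845956]), 'joint_velocities': array([-1.94085832e-04,  6.97545060e-04,  7.26695411e-05, -1.01056704e-03,
       -1.85877245e-04,  1.14387498e-03, -6.74665133e-05]), 'tau': array([-2.20717761e-04, -6.25449586e+01,  4.89910331e-02, -3.91602302e+01,
        1.61222764e-02,  1.00458812e-02, -1.65946079e-05]), 'position': array([0.19280365, 0.59412636, 0.24449618]), 'ee_rot': array([ 1.56223856e-01,  9.87721403e-01, -7.27909300e-04, -8.83082893e-05]), 'ft_force': array([ 0.75779432,  0.37592606, -0.3750073 ]), 'torque': array([0.03039311, 0.0439078 , 0.00405426]), 'grasp_force': 0.0, 'grip_width': 1.0005357724322885}
side {'fx': 418.86287173542667, 'fy': 418.86287173542667, 'cx': 322.24772634521054, 'cy': 195.3598021302042, 'xyz': array([ 0.20983573, -0.56394903,  0.6682519 ]), 'orientation': array([ 0.45349096, -0.07865784, -0.13449808,  0.87753584])}
clamp 0.65 [305.3, 226.6, 390.3, 276.3] med [0.507 0.066 0.017] lo [0.411 0.011 0.005] hi [0.566 0.182 0.081]
slide
[... 2475 characters left out ...]
] med [0.476 0.119 0.038] lo [0.454 0.094 0.014] hi [0.5   0.142 0.044]
spacer_1 0.74 [276.8, 247.6, 292.7, 264.4] med [0.362 0.32  0.039] lo [0.347 0.304 0.008] hi [0.38  0.339 0.096]
spacer_1 0.49 [267.2, 237.5, 280.4, 252.4] med [0.393 0.347 0.04 ] lo [0.379 0.332 0.019] hi [0.412 0.365 0.095]
spacer_1 0.47 [255.4, 223.9, 271.7, 242.5] med [0.423 0.372 0.039] lo [0.409 0.357 0.009] hi [0.444 0.394 0.095]
petri 0.64 [218.1, 269.7, 241.4, 293.7] med [0.308 0.455 0.015] lo [0.282 0.429 0.011] hi [0.335 0.484 0.019]
vial 0.66 [350.7, 149.0, 363.0, 161.4] med [0.632 0.118 0.044] lo [0.626 0.107 0.005] hi [0.644 0.127 0.049]
slide_face [(0.73, [371.8, 196.1])]
slide_tab [(0.75, [384.1, 181.7])]
```

View pics/top1.png

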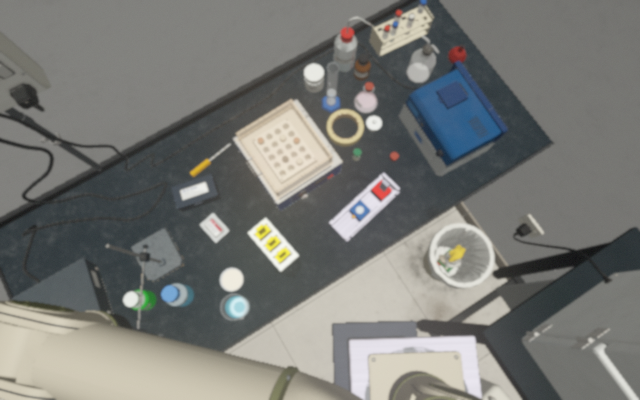

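View pics/side1.png

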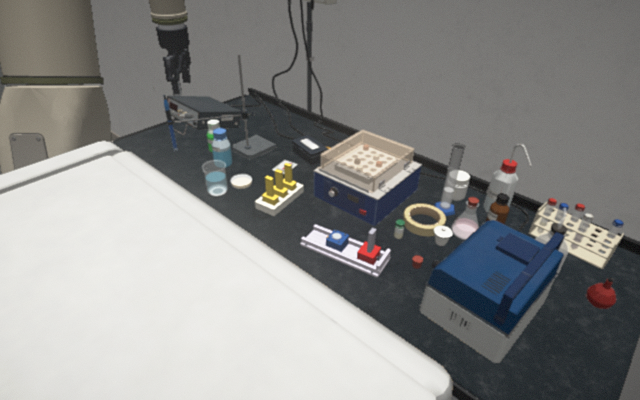

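Top view: the clamp lies at about (365,207), with the red slide at (381,189) and the blue cell at (360,210). The rack is at (272,245) with three spacers, the petri dish at (231,279), the vial at (357,155) and the stopper at (395,155). Next I'll fit the poses from the point clouds.

```bash
python3 - <<'E'
from h import *
T=np.load('topP.npy'); S=np.load('sideP.npy')
def fit(q):
    (c,s,a)=cv2.minAreaRect((q[:,:2]*1000).astype(np.float32)); return np.round(c,1),np.round(s,1),round(a,1),len(q)
for n,P in(('top',T),('side',S)):
    im=cv2.imread(f'pics/{n}1.png').astype(int); b,g,r=im[...,0],im[...,1],im[...,2]
    x,y,z=P[...,0],P[...,1],P[...,2]
    box=lambda x0,x1,y0,y1,z0,z1:(x>x0)&(x<x1)&(y>y0)&(y<y1)&(z>z0)&(z<z1)
    print(n,'plate',fit(P[box(.39,.59,-.01,.21,.012,.1)]))
    print('celltop',fit(P[box(.44,.51,.085,.15,.033,.048)]))
    print('slidetop',fit(P[box(.5,.565,.02,.09,.033,.048)]))
    print('slidetab',fit(P[box(.5,.565,.02,.09,.06,.11)]),np.median(P[box(.5,.565,.02,.09,.08,.11)],0))
    print('rack',fit(P[box(.31,.48,.26,.42,.012,.028)]))
    for c in((.362,.318),(.394,.345),(.425,.37)):
        q=P[box(c[0]-.02,c[0]+.02,c[1]-.02,c[1]+.02,.06,.11)]; print('sp',fit(q),q.mean(0).round(4))
    sh=P[box(.3,.75,-.1,.6,.06,.6)]; 
T2=T.reshape(-1,3); g=T2[(T2[:,2]>.06)]
for i in np.arange(.2,.8,.05):
    print(round(i,2),[int(1000*max([0]+list(g[(abs(g[:,0]-i-.025)<.025)&(abs(g[:,1]-j-.025)<.025),2]))) for j in np.arange(-.05,.65,.05)])
E
```

```text
top plate (array([530.9, 137.7]), array([169.2, 199.4]), 41.8, 1359)
celltop (array([478.1, 117.1]), array([41.4, 40.2]), 42.4, 243)
slidetop (array([537.5,  51.3]), array([41.8, 57.6]), 43.6, 193)
slidetab (array([532.7,  55.2]), array([19.7, 10.2]), 39.7, 62) [0.53275738 0.0557537  0.09319849]
rack (array([396.5, 348.4]), array([134.6,  61.9]), 39.8, 693)
sp (array([364.9, 322.5]), array([10., 19.]), 44.5, 47) [0.3645 0.3219 0.0885]
sp (array([396.3, 348.2]), array([10.5, 19.5]), 39.4, 54) [0.3951 0.3472 0.0862]
sp (array([426.4, 373.4]), array([10.2, 19.7]), 42.8, 53) [0.4253 0.3728 0.0862]
side plate (array([530.2, 137.1]), array([172.3, 199.4]), 41.8, 2078)
celltop (array([476.6, 117.6]), array([44.4, 40.4]), 40.1, 229)
slidetop (array([535.4,  49.7]), array([41.5, 58.2]), 41.8, 230)
slidetab (array([531.7,  54.6]), array([21.4, 10.5]), 40.7, 104) [0.53006624 0.05215701 0.09068782]
rack (array([395. , 349.2]), array([139.2,  66.6]), 39.9, 458)
sp (array([363.4, 322.6]), array([12.5, 21.7]), 38.9, 105) [0.364  0.3198 0.0788]
sp (array([393.7, 348.2]), array([11.4, 23.1]), 47.1, 95) [0.3941 0.3457 0.079 ]
sp (array([424.4, 374.3]), array([12.1, 23.6]), 45.6, 89) [0.4248 0.3715 0.079 ]
0.2 [0, 0, 0, 0, 0, 1134, 0, 0, 0, 631, 635, 634, 632, 623]
0.25 [0, 0, 0, 0, 0, 0, 0, 0, 0, 88, 86, 0, 118, 135]
0.3 [0, 0, 0, 0, 0, 0, 0, 0, 0, 0, 0, 0, 0, 141]
0.35 [0, 0, 0, 0, 0, 0, 0, 97, 96, 0, 0, 0, 0, 310]
0.4 [0, 0, 0, 0, 0, 0, 0, 93, 98, 0, 0, 0, 0, 0]
0.45 [0, 0, 0, 0, 0, 0, 0, 98, 0, 0, 0, 0, 0, 0]
0.5 [0, 95, 96, 0, 0, 99, 142, 141, 137, 0, 0, 0, 0, 0]
0.55 [0, 0, 0, 0, 140, 142, 143, 143, 141, 120, 0, 0, 0, 0]
0.6 [0, 0, 0, 0, 137, 141, 141, 142, 142, 140, 0, 0, 0, 0]
0.65 [127, 0, 0, 0, 87, 142, 142, 143, 143, 141, 0, 0, 0, 0]
0.7 [138, 0, 0, 0, 0, 94, 142, 141, 139, 0, 0, 0, 0, 532]
0.75 [138, 0, 106, 0, 192, 0, 137, 0, 0, 0, 0, 457, 496, 508]
0.8 [0, 0, 104, 0, 193, 74, 0, 0, 0, 384, 420, 446, 0, 0]
```

Fitted poses:

| Thing | Position (x, y) | Yaw |
|---|---|---|
| Slide tab | (.532, .055) | clamp about 131.5° |
| Cell | (.4775, .1174) | as clamp |
| Rack | (.396, .348) | about 39.8° |

The gap comes out near 40 mm, so one spacer should be enough. I'll move above spacer (.364, .322).

```bash
python3 -m pendant '[[-0.8,-0.65,0.1,0,0,-1,1],[-1.6,-1.3,0.3,0,0,-2.2,1],[-2.5,-2,0.5,0,0,-3.5,1],[-3.4,-2.8,0.7,0,0,-4.8,1],[-4.2,-3.5,0.9,0,0,-6,1],[-4.95,-4.15,0.9,0,0,-7.2,1],[-4.95,-4.15,0.9,0,0,-7.2,1],[-4.95,-4.15,0.9,0,0,-7.2,1],[-4.95,-4.15,0.9,0,0,-7.2,1],[-4.95,-4.15,0.9,0,0,-7.2,1]]' 40
cat >> h.py <<'E'
def tool(target=None, ydir=None):
    o=manip.get_obs(); M=R.from_quat(o['ee_rot']).as_matrix()
    print('t',round(o['clock'],2),'pos',o['position'].round(4),'ydeg',round(np.degrees(np.arctan2(M[1,1],M[0,1])),2),'zax',M[:,2].round(4),'F',o['ft_force'].round(1),'w',round(o['grip_width'],3),'g',o['grasp_force'])
    if target is not None: print('shift units',(M.T@(np.array(target)-o['position'])/.05).round(3))
def fit(q):
    (c,s,a)=cv2.minAreaRect((q[:,:2]*1000).astype(np.float32)); return np.round(c,1),np.round(s,1),round(a,1),len(q)
E
python3 - <<'E'
from h import *
tool([.3642,.322,.065])
im,d,P=shot('wrist','w1.png'); print(manip.get_calibration('wrist')['xyz'])
x,y,z=P[...,0],P[...,1],P[...,2]
for c in((.364,.322),(.395,.348),(.4255,.373)):
    for z0,z1 in((.084,.1),(.05,.1)):
        q=P[(abs(x-c[0])<.02)&(abs(y-c[1])<.02)&(z>z0)&(z<z1)&(d>0)]
        if len(q)>5: print('sp',fit(q),q.mean(0).round(4))
E
```

```text
clock: 2.55
position: [0.3637, 0.3216, 0.2002]
ee_rot: [-0.339, 0.941, 0.0, -0.0]
ft_force: [0.4, 0.4, -0.1]
grip_width: 1.002
grasp_force: 0.0
t 2.55 pos [0.3637 0.3216 0.2002] ydeg 129.69 zax [-1.e-04  0.e+00 -1.e+00] F [ 0.4  0.4 -0.1] w 1.002 g 0.0
shift units [-1.300e-02 -1.000e-03  2.705e+00]
[0.31082009 0.27675304 0.32844518]
sp (array([364.9, 323. ]), array([ 9.9, 19.8]), 40.3, 406) [0.3643 0.3225 0.0917]
sp (array([364.8, 323. ]), array([10.1, 19.9]), 40.3, 660) [0.3632 0.3216 0.0825]
sp (array([395.7, 348.4]), array([10.5, 19.2]), 37.6, 395) [0.3948 0.3477 0.0913]
sp (array([395.6, 348.4]), array([10.8, 19.9]), 37.6, 751) [0.3935 0.3467 0.0801]
sp (array([426.3, 373.8]), array([10.7, 19.8]), 38.6, 395) [0.4253 0.3731 0.091 ]
sp (array([426.2, 373.9]), array([10.8, 20. ]), 39.0, 834) [0.4241 0.3721 0.0789]
```

View pics/w1.png

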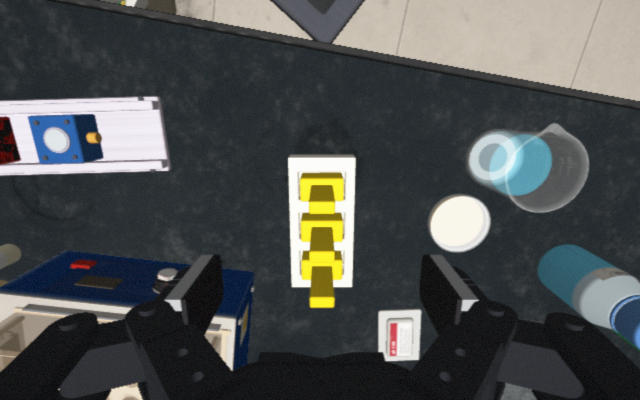

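The wrist view agrees: rack at (321,220), spacer 1 tab at (321,290) centred between the fingers, petri at (458,222). I'll descend and grip.

```bash
python3 -m pendant '[[-0.03,0,0.5,0,0,0,1],[-0.03,0,1.1,0,0,0,1],[-0.03,0,1.7,0,0,0,0.6],[-0.03,0,2.2,0,0,0,0.3],[-0.03,0,2.5,0,0,0,0],[-0.03,0,2.7,0,0,0,-0.1],[-0.03,0,2.7,0,0,0,-1],[-0.03,0,2.7,0,0,0,-1],[-0.03,0,2.7,0,0,0,-1],[-0.03,0,2.7,0,0,0,-1]]' 50
python3 -m pendant '[[0,0,0,0,0,0,-1],[0,0,0,0,0,0,-1],[0,0,-0.3,0,0,0,-1],[0,0,-0.8,0,0,0,-1],[0,0,-1.4,0,0,0,-1],[0,0,-2,0,0,0,-1],[0,0,-2.4,0,0,0,-1],[0,0,-2.6,0,0,0,-1],[0,0,-2.6,0,0,0,-1],[0,0,-2.6,0,0,0,-1]]' 50
python3 - <<'E'
from h import *
tool()
im,d,P=shot('wrist','w2.png')
x,y,z=P[...,0],P[...,1],P[...,2]
o=manip.get_obs()['position']
q=P[(abs(x-o[0])<.03)&(abs(y-o[1])<.03)&(z>.1)&(d>0)]; b=cv2.imread('pics/w2.png').astype(int)
m=(b[...,2]>130)&(b[...,0]<90)&(b[...,1]>100)&(z>.1)&(d>0); q=P[m]
print(len(q),fit(q[q[:,2]>q[:,2].max()-.01]),q[:,2].max(),q[:,2].min())
im,d,P=shot('top','t2.png')
z=P[...,2];x=P[...,0];y=P[...,1]
c=(.395,.348)
m=(abs(x-.3642)<.017)&(abs(y-.322)<.017)&(z>.05)&(z<.1)&(d>0); print('still in pocket pts',m.sum())
E
```

```text
clock: 3.85
position: [0.3656, 0.3219, 0.0657]
ee_rot: [-0.339, 0.941, 0.0, 0.0]
ft_force: [0.3, 0.1, -0.6]
grip_width: 0.224
grasp_force: 48.7
clock: 5.1
position: [0.3651, 0.3214, 0.1946]
ee_rot: [-0.339, 0.941, -0.0, -0.001]
ft_force: [-0.4, 0.0, 0.1]
grip_width: 0.225
grasp_force: 48.8
t 5.1 pos [0.3651 0.3214 0.1946] ydeg 129.62 zax [-9.e-04 -8.e-04 -1.e+00] F [-0.4  0.   0.1] w 0.225 g 48.81246328353882
2667 (array([367.8, 322.5]), array([15.1, 20.4]), 41.1, 1460) 0.22417132556937425 0.13887109554495058
still in pocket pts 0
```

The grip is good: opening 19 mm, pocket empty, spacer bottom at about z = .138. I'll carry it over the clamp.

```bash
python3 -m pendant '[[0.1,-0.6,-0.2,0,0,1.2,-1],[0.2,-1.2,-0.2,0,0,2.4,-1],[0.3,-1.9,-0.2,0,0,3.7,-1],[0.4,-2.6,-0.2,0,0,5,-1],[0.5,-3.3,-0.2,0,0,6.3,-1],[0.6,-4,-0.2,0,0,7.6,-1],[0.7,-4.6,-0.2,0,0,8.9,-1],[0.8,-5.1,-0.2,0,0,10.1,-1],[0.84,-5.38,-0.2,0,0,11,-1],[0.84,-5.38,-0.2,0,0,11,-1]]'
python3 - <<'E'
from h import *
tool([.504,.0873,.0663])
for n in('wrist','top','side'):
    im,d,P=shot(n,n+'3.png')
    x,y,z=P[...,0],P[...,1],P[...,2]
    r,g,b=[im[...,i].astype(int) for i in range(3)]
    u=(x-.504)*-.663+(y-.0873)*.749; v=(x-.504)*-.749-(y-.0873)*.663
    red=(r>100)&(g<70)&(b<70)&(z>.033)&(z<.045)&(abs(u)<.12)&(abs(v)<.05)
    blue=(b>90)&(r<80)&(z>.03)&(z<.045)&(abs(u)<.12)&(abs(v)<.05)
    tab=(z>.06)&(z<.1)&(u<-.02)&(abs(u)<.12)&(abs(v)<.05)
    rail=(z>.016)&(z<.024)&(abs(u)<.12)&(abs(v)<.05)
    for k,m in(('red',red),('blue',blue),('tab',tab),('rail',rail)):
        m&=d>0
        if m.sum()>10: print(n,k,fit(P[m]),'u',np.percentile(u[m]*1000,[2,50,98]).round(1),'v',np.percentile(v[m]*1000,[2,50,98]).round(1))
E
```

```text
clock: 6.45
position: [0.5047, 0.0867, 0.2047]
ee_rot: [0.41, 0.912, -0.0, -0.0]
ft_force: [-1.3, -0.6, -0.5]
grip_width: 0.226
grasp_force: 49.0
t 6.45 pos [0.5047 0.0867 0.2047] ydeg 41.55 zax [-9.e-04 -7.e-04 -1.e+00] F [-1.3 -0.6 -0.5] w 0.226 g 49.022303223609924
shift units [1.700e-02 1.000e-03 2.768e+00]
wrist red (array([519.8,  69.3]), array([40.2,  6.8]), 41.5, 342) u [-27.3 -23.5 -20.9] v [-19.2  -0.4  19.3]
wrist blue (array([477.9, 117.2]), array([41.1, 38.7]), 41.4, 1450) u [20.9 38.6 59. ] v [-20.3  -0.8  19.4]
wrist rail (array([476.2, 120. ]), array([ 62.2, 152.6]), 41.3, 3040) u [-29.8  48.6 115.9] v [-31.4  -4.6  29.7]
top rail (array([485.8, 109. ]), array([ 62.5, 181.1]), 41.4, 380) u [-53.5  35.7 116. ] v [-31.4  22.2  30.2]
side red (array([530.2,  55.8]), array([41.7, 39.3]), 44.9, 109) u [-59.7 -49.7 -22.8] v [-19.6  10.8  21.9]
side blue (array([478.3, 117.4]), array([45.1, 38.4]), 41.5, 128) u [20.7 31.  56.7] v [-19.3   9.3  21.5]
side tab (array([530.7,  53.9]), array([20.3, 11.1]), 41.9, 105) u [-48.  -44.8 -37.8] v [-7.3  7.9 11.3]
side rail (array([490.1, 101. ]), array([ 64.7, 198.3]), 41.0, 535) u [-78.7  16.  113.5] v [-29.9  23.6  32.1]
```

View pics/wrist3.png

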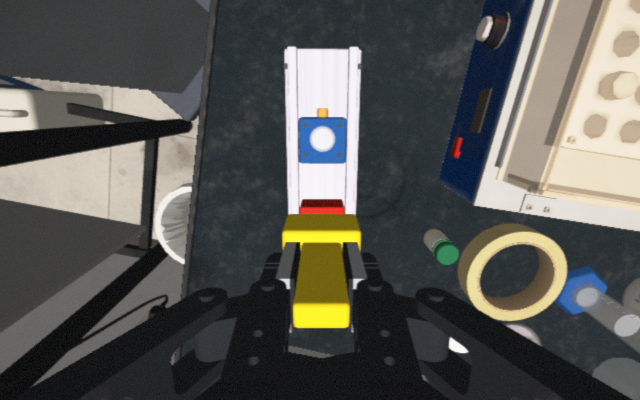

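The wrist view shows the blue cell at (322,138), the red face edge at (322,206) and the held spacer aligned with the channel. The gap is about 41 mm, so one spacer is right. I'll lower it.

```bash
python3 -m pendant '[[0.02,0,0.5,0,0,0,-1],[0.02,0,1,0,0,0,-1],[0.02,0,1.5,0,0,0,-1],[0.02,0,2,0,0,0,-1],[0.02,0,2.3,0,0,0,-1],[0.02,0,2.5,0,0,0,-1],[0.02,0,2.65,0,0,0,-1],[0.02,0,2.74,0,0,0,-1],[0.02,0,2.77,0,0,0,-1],[0.02,0,2.77,0,0,0,-1]]'
python3 - <<'E'
from h import *
tool()
E
```

```text
clock: 7.85
position: [0.5041, 0.0885, 0.067]
ee_rot: [0.41, 0.912, 0.0, 0.0]
ft_force: [-0.3, -0.2, -0.1]
grip_width: 0.222
grasp_force: 49.0
t 7.85 pos [0.5041 0.0885 0.067 ] ydeg 41.62 zax [ 4.e-04  3.e-04 -1.e+00] F [-0.3 -0.2 -0.1] w 0.222 g 49.03226315975189
```

```bash
python3 -m pendant '[[0,0,0.03,0,0,0,-1],[0,0,0.03,0,0,0,-1],[0,0,0.03,0,0,0,0.2],[0,0,0.03,0,0,0,0.2],[0,0,0.03,0,0,0,0.2],[0,0,-0.4,0,0,0,0.2],[0,0,-1,0,0,0,0.2],[0,0,-1.8,0,0,0,0.2],[-0.86,0,-2.2,0,0,0,0.2],[-0.86,0,-2.2,0,0,0,0.2]]'
python3 - <<'E'
from h import *
tool([.5322,.055,.063])
for n in('wrist','top','side'):
    im,d,P=shot(n,n+'4.png')
    x,y,z=P[...,0],P[...,1],P[...,2]
    r,g,b=[im[...,i].astype(int) for i in range(3)]
    u=(x-.504)*-.663+(y-.0873)*.749; v=(x-.504)*-.749-(y-.0873)*.663
    L=(abs(u)<.12)&(abs(v)<.05)&(d>0)
    yel=(r>120)&(b<90)&(g>100)
    for k,m in(('yelblock',yel&(z>.033)&(z<.044)),('yeltab',yel&(z>.05)&(z<.1)),('tab',~yel&(z>.06)&(z<.1))):
        m=m&L
        if m.sum()>10: print(n,k,fit(P[m]),'u',np.percentile(u[m]*1000,[2,50,98]).round(1),'v',np.percentile(v[m]*1000,[2,50,98]).round(1),'z',z[m].max().round(4))
E
```

```text
clock: 9.1
position: [0.5347, 0.0537, 0.1787]
ee_rot: [0.412, 0.911, 0.001, 0.002]
ft_force: [-0.4, 0.2, 0.4]
grip_width: 0.606
grasp_force: 0.0
t 9.1 pos [0.5347 0.0537 0.1787] ydeg 41.4 zax [ 4.e-03 -2.e-04 -1.e+00] F [-0.4  0.2  0.4] w 0.606 g 0.0
shift units [ 0.058 -0.027  2.314]
wrist yelblock (array([504.3,  87.4]), array([38. , 20.6]), 41.5, 746) u [-9.7  4.6 10. ] v [-19.1   0.4  18.3] z 0.0439
wrist yeltab (array([504.6,  87.5]), array([19.3,  9.4]), 41.0, 520) u [-4.8  0.3  4.3] v [-10.2  -0.6   8.9] z 0.0943
wrist tab (array([519.,  71.]), array([19.8, 53. ]), 41.6, 794) u [-48.2 -39.4   4.3] v [-9.9 -0.5  9. ] z 0.0944
top yelblock (array([510.4,  83. ]), array([30.3, 36.5]), 44.4, 67) u [-24.8   3.9  10.4] v [-17.   -3.2  13.6] z 0.0439
top yeltab (array([504.4,  87.7]), array([19.6, 11.3]), 39.4, 63) u [-5.5  3.1  4.9] v [-9.2 -0.1  9.2] z 0.0958
top tab (array([519.6,  70.8]), array([20.4, 50.8]), 41.5, 65) u [-47.6 -40.2   2. ] v [-10.5   0.6   9.5] z 0.0976
side yelblock (array([502.3,  85.8]), array([40.2, 20.6]), 43.5, 33) u [-10.7  -4.2   9.9] v [-17.1   8.1  21.5] z 0.0439
side yeltab (array([503.8,  86.4]), array([21.5,  9.4]), 40.8, 85) u [-4.8 -2.5  4.1] v [-5.4  8.6 11.2] z 0.092
side tab (array([517.9,  70.7]), array([21.5, 53.8]), 38.9, 148) u [-47.6 -42.1   5.2] v [-8.3  4.8 11.3] z 0.0942
```

View pics/wrist4.png

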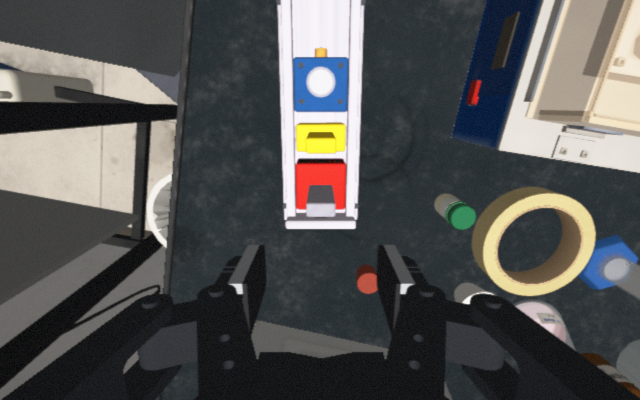

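The spacer stands square in the channel at (320,138), between the red slide and the cell. The stopper at (367,279) is clear of the gripper's path. I'll lower onto the slide tab at (320,200).

```bash
python3 -m pendant '[[0,0,0.3,0,0,0,0.2],[0,0,0.8,0,0,0,0.2],[0,0,1.3,0,0,0,0.2],[0,0,1.8,0,0,0,0.2],[0,0,2.1,0,0,0,0.2],[0,0,2.25,0,0,0,0.2],[0,0,2.25,0,0,0,-1],[0,0,2.25,0,0,0,-1],[0,0,2.25,0,0,0,-1],[0,0,2.25,0,0,0,-1]]' 110
python3 - <<'E'
from h import *
tool([.5327,.0549,.063])
E
```

```text
clock: 10.5
position: [0.5326, 0.0561, 0.0652]
ee_rot: [0.41, 0.912, 0.0, 0.0]
ft_force: [-4.1, -1.3, 6.3]
grip_width: 0.212
grasp_force: 107.3
t 10.5 pos [0.5326 0.0561 0.0652] ydeg 41.6 zax [ 3.e-04  3.e-04 -1.e+00] F [-4.1 -1.3  6.3] w 0.212 g 107.28888273239136
shift units [-0.019 -0.014  0.043]
```

```bash
python3 -m pendant '[[0.04,0,0,0,0,0,-1],[0.1,0,0,0,0,0,-1],[0.16,0,0,0,0,0,-1],[0.22,0,0,0,0,0,-1],[0.27,0,0,0,0,0,-1],[0.3,0,0,0,0,0,-1],[0.33,0,0,0,0,0,-1],[0.35,0,0,0,0,0,-1],[0.36,0,0,0,0,0,-1],[0.36,0,0,0,0,0,-1]]'
python3 - <<'E'
from h import *
tool()
E
```

```text
clock: 11.75
position: [0.5215, 0.0687, 0.0652]
ee_rot: [0.41, 0.912, 0.0, 0.001]
ft_force: [0.5, -5.1, 6.5]
grip_width: 0.213
grasp_force: 107.4
t 11.75 pos [0.5215 0.0687 0.0652] ydeg 41.56 zax [ 2.1e-03 -6.0e-04 -1.0e+00] F [ 0.5 -5.1  6.5] w 0.213 g 107.43108987808228
```

```bash
python3 -m pendant '[[0.02,0,0,0,0,0,-1],[0.03,0,0,0,0,0,-1],[0.04,0,0,0,0,0,-1],[0.05,0,0,0,0,0,-1],[0.06,0,0,0,0,0,-1],[0.07,0,0,0,0,0,-1],[0.08,0,0,0,0,0,-1],[0.08,0,0,0,0,0,-1],[0.08,0,0,0,0,0,-1],[0.08,0,0,0,0,0,-1]]'
python3 - <<'E'
from h import *
tool(); o=manip.get_obs(); print('push',o['ft_force']@[-.663,.749,0], 'moved',(o['position']-[.5326,.0561,.065])@[-.663,.749,0])
E
```

```text
clock: 13.0
position: [0.5203, 0.07, 0.0653]
ee_rot: [0.411, 0.912, 0.0, 0.003]
ft_force: [8.0, -11.2, -1.8]
grip_width: 0.216
grasp_force: 107.3
t 13.0 pos [0.5203 0.07   0.0653] ydeg 41.48 zax [ 0.0051 -0.0023 -1.    ] F [  8.  -11.2  -1.8] w 0.216 g 107.30131387710571
push -13.648947753756486 moved 0.018564404922129914
```

```bash
python3 -m pendant '[[0.01,0,0,0,0,0,-1],[0.02,0,0,0,0,0,-1],[0.03,0,0,0,0,0,-1],[0.04,0,0,0,0,0,-1],[0.05,0,0,0,0,0,-1],[0.05,0,0,0,0,0,-1],[0.05,0,0,0,0,0,-1],[0.05,0,0,0,0,0,-1],[0.05,0,0,0,0,0,-1],[0.05,0,0,0,0,0,-1]]'
python3 - <<'E'
from h import *
for n in('wrist','side'):
    im,d,P=shot(n,n+'5.png')
    x,y,z=P[...,0],P[...,1],P[...,2]
    r,g,b=[im[...,i].astype(int) for i in range(3)]
    u=(x-.504)*-.663+(y-.0873)*.749; v=(x-.504)*-.749-(y-.0873)*.663
    L=(abs(u)<.12)&(abs(v)<.05)&(d>0)
    yel=(r>120)&(b<90)&(g>100)
    for k,m in(('yelblock',yel&(z>.033)&(z<.044)),('yeltab',yel&(z>.05)&(z<.1)),('blue',(b>90)&(r<80)&(z>.03)&(z<.045))):
        m=m&L
        if m.sum()>10: print(n,k,fit(P[m]),'u',np.percentile(u[m]*1000,[2,50,98]).round(1),'v',np.percentile(v[m]*1000,[2,50,98]).round(1),'z',z[m].max().round(4))
tool(); o=manip.get_obs(); print('push',o['ft_force']@[-.663,.749,0], 'moved',(o['position']-[.5326,.0561,.065])@[-.663,.749,0])
cv2.imwrite('pics/crop5.png',cv2.resize(cv2.imread('pics/side5.png')[130:330,200:440],(720,600)))
E
```

```text
clock: 14.25
position: [0.5202, 0.0701, 0.0654]
ee_rot: [0.412, 0.911, -0.0, 0.005]
ft_force: [17.2, -17.6, -8.9]
grip_width: 0.219
grasp_force: 107.5
wrist yelblock (array([504.1,  88. ]), array([39.9, 38. ]), 41.4, 2141) u [-1.5 13.5 19.2] v [-19.7   0.   18.7] z 0.044
wrist yeltab (array([498.5,  94.2]), array([20. , 10.4]), 40.2, 1877) u [ 4.2  9.5 13.6] v [-10.   -0.6   9. ] z 0.0947
wrist blue (array([478. , 117.1]), array([41.2, 39.6]), 41.0, 5610) u [20.8 39.2 58.4] v [-20.2  -0.5  19.5] z 0.0404
side yelblock (array([499.5,  89.3]), array([41.6, 18.3]), 26.9, 35) u [-2.4  5.4 16.7] v [-13.7   9.4  21.4] z 0.0436
side yeltab (array([495.9,  91.9]), array([19.,  9.]), 42.5, 37) u [ 4.4  8.9 12.9] v [-3.3  8.9 11.3] z 0.082
side blue (array([475.8, 118.4]), array([42.9, 35.3]), 45.0, 98) u [24.7 38.  59.3] v [-19.7  12.7  21.4] z 0.0402
t 14.35 pos [0.5202 0.0701 0.0654] ydeg 41.39 zax [ 0.0083 -0.0041 -1.    ] F [ 16.  -17.2  -7.5] w 0.211 g 107.53814220428467
push -23.52609539816375 moved 0.01868671324872974
```

View pics/crop5.png

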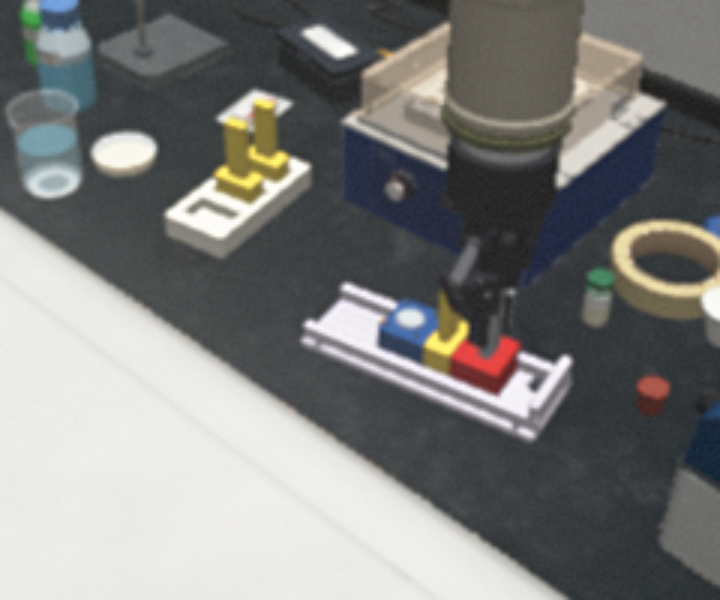

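View pics/wrist5.png

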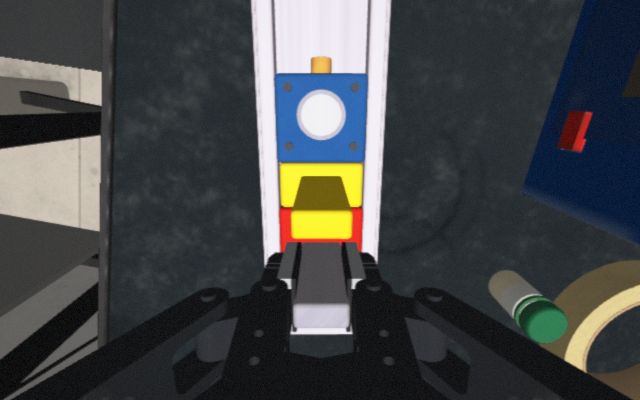

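The pack is tight: in the wrist view the cell at (320,117), the spacer at (320,190) and the slide touch each other, and the two unused spacers stand in the rack. The slide travelled 18.7 mm and the push is about 23 N. I'll hold briefly to check that it is steady.

```bash
python3 -m pendant '[[0,0,0,0,0,0,-1],[0,0,0,0,0,0,-1],[0,0,0,0,0,0,-1],[0,0,0,0,0,0,-1],[0,0,0,0,0,0,-1],[0,0,0,0,0,0,-1],[0,0,0,0,0,0,-1],[0,0,0,0,0,0,-1],[0,0,0,0,0,0,-1],[0,0,0,0,0,0,-1]]'
python3 - <<'E'
from h import *
o=manip.get_obs(); p=o['ft_force']@[-.663,.749,0]; print('push',p); tool()
if -32<p<-11: print(manip.hand_in())
E
```

```text
clock: 15.6
position: [0.5202, 0.0701, 0.0654]
ee_rot: [0.412, 0.911, -0.0, 0.005]
ft_force: [17.9, -17.1, -8.2]
grip_width: 0.215
grasp_force: 107.5
push -24.63521039793958
t 15.6 pos [0.5202 0.0701 0.0654] ydeg 41.39 zax [ 0.0083 -0.004  -1.    ] F [ 17.9 -17.1  -8.2] w 0.215 g 107.54088163375854
the job is handed in; nothing more can be done
None
```

I handed the job in at 15.6 s: one spacer fills the gap, and the gripper holds the slide tight against it with about 24 N of steady push at 18.7 mm of travel; the other two spacers still stand in the rack, and nothing touched the petri dish, vial or stopper as far as I could see (the hand-in returned no verdict).

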